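# Open the ashing furnace with the hook rod

## Task

Open the bench ashing furnace: take the hook rod from its rest, put its hook through the ring eye on the furnace door and swing the door fully down with it, steadily, without slamming it. Then unhook and lay the hook rod back in its own rest the way it lay. Keep the robot itself off the furnace and its door, and leave the crucibles and the other things on the bench undisturbed.

Things in the scene. Friction and masses are not known exactly. Their poses are not given: they have to be found in the camera images.
- furnace: White bench muffle furnace 300 wide x 300 deep x 430 mm high, standing fixed on the bench; origin at the centre of its underside. Its front, with the controller panel below and the drop door above, faces its own -x; z up. Width runs along its y.
- flap (a joint): Drop door of the furnace, hinged along its lower edge: 0 = shut (upright), 1.57 rad = fully down (level, at its stop), growing as its top comes forward and down. Starts at 0 to 0.12. The hinge is stiff (0.75 N m of friction; the door's weight gives up to 0.62 N m when level): the door stays wherever it is left and takes under 8 N at the eye.
- flap_hinge (a point): Middle of the door's hinge axis, which runs along the furnace's y, 172 mm in front of the furnace's centre (its -x) and 168 mm above the bench. Frame turns with the door. Shut, the door is a slab 230 mm wide, from 15 mm in front of the axis to 17 mm behind it and from 5 to 195 mm above it.
- eye (a point): Centre of the steel ring eye on the door's outer face: 8 mm bar, 30 mm inside, 46 mm outside diameter, standing square to the face, its hole's axis parallel to the hinge, so a bar enters sideways (along furnace y) from either side. Door shut: 150 mm above the hinge axis, 46 mm in front of it (furnace -x), 31 mm off the face. Fully down: 150 mm in front of the axis, 46 mm below it.
- hook_grip (a point): Hook rod, 200 g: centre of its dark wooden handle (120 x 24 wide x 20 mm high, flat sides). Own x points along the rod to the hook end, z up. A steel rod of 8 mm diameter runs on the centre line to x = +150 mm, then bends square to own -y into a straight hook bar (8 mm diameter, to y = -52 mm, level with the rod). Balance point about x = +22 mm. It lies level in its rest.
- hook_bar (a point): Middle of the hook bar of the hook rod, at (150, -26, 0) mm from hook_grip in the rod's own frame.
- hook_rest: Rest of the hook rod: fixed steel stand, base plate 130 x 70 x 5 mm, two upright plates 6 mm thick at own x = -45 and +45 mm, each with a flat saddle 38 mm above the bench between lips 13 mm high, 44 mm apart. Origin: centre of its underside. The rod lies along own x, hook end to +x, handle centre 48 mm above the origin, free for fingers between the plates.
- scraper_grip (a point): Handle centre of the scraper, a second tool with the same handle but a straight rod and a flat 50 x 44 mm blade, in a like rest of its own. Not needed. The two tools may change places.
- tile: Flat red clay tile 130 x 190 x 12 mm fixed on the bench in front of the furnace; origin at the centre of its underside.
- crucible_a: White porcelain crucible, 58 mm across and 55 mm high, standing on the tile; origin at its foot. Leave alone.
- crucible_b: Second like crucible on the tile. Leave alone.
- crucible_c: Third like crucible on the tile. Leave alone.
- beaker: Glass beaker, 70 mm across, 95 mm high, far side of the bench; origin at its foot. Leave alone.
- wash_bottle: White plastic bottle, 68 mm across, 170 mm high, far side of the bench; origin at its foot. Leave alone.
- jar: Amber glass jar, 72 mm across, 85 mm high, far left of the bench; origin at its foot. Leave alone.
Not all that is in view belongs to the job. What is shaped like the part that bears hook_grip but orange is not meant. Leave any green look-alike of the hook_rest alone.

How it is judged:
On the way, in this order (a step that is already met when the one before it is completed fails the run):
1. the hook bar is through the ring eye of the shut door (its middle within 24 mm of the ring's centre, door less than 0.35 rad open) (distance between hook_bar and eye below 0.024 m and value of joint flap below 0.35 rad), for 0.1 s.
2. the door is swung fully down (beyond 1.45 rad of 1.57) with the hook still through the eye (value of joint flap above 1.45 rad and distance between hook_bar and eye below 0.03 m), for 0.1 s.
At the end, for the whole second after the job is handed in: The door is fully down (joint above 1.45 rad), and the hook rod lies at rest and level (within 0.15 rad) on both saddles of its own rest, handle centre within 30 mm of the rest's centre and 42 to 56 mm above the bench, hook end towards the rest's +x as at the start, released (value of joint flap above 1.45 rad and horizontal distance between hook_grip and hook_rest below 0.03 m and z of hook_grip in the frame of hook_rest between 0.042 and 0.056 m and angle between hook_grip's own z axis and vertical below 0.15 rad and x of hook_bar in the frame of hook_rest above 0.1 m and linear speed of hook_rod below 0.02 m/s and angular speed of hook_rod below 0.15 rad/s); the robot touches nothing.
It fails at once if the robot itself pushes on the furnace or its door (over 2 N) (contact force between any of the fingers, the arm and furnace above 2 N).
It fails at once if the door is slammed (faster than 2.5 rad/s) (velocity of joint flap above 2.5 rad/s).
It fails at once if a crucible, the scraper or another bystander is shifted by more than 20 mm (distance of any of crucible_a, crucible_b, crucible_c, scraper_grip, beaker, wash_bottle, jar from where it was at the start of the episode above 0.02 m).
It also fails if it takes over 54 s, if anything falls off the work surface, if the arm or the gripper's body presses on something with over 40 N, if the wrist force passes 120 N, or if a joint passes its speed limit or range.

## Robot

A 6-joint arm with a two-finger parallel gripper is mounted at the origin on the work surface. World frame = base frame: x ahead of the robot, y to its left, z up, the work surface at z = 0. Lengths are in m, angles in rad, forces in N, time in s.
With the tool pointing down it reaches from about 0.35 to 0.975 m from the base axis. Payload 4.9 kg.
Tool frame: the origin (TCP) lies at the very end of the fingers, on their centre line; the grasp point (between the pads) lies 19 mm behind it; x points along the fingers, y is the direction in which the jaws open and shut, and the axes are right-handed (so a half turn about x gives the same grasp; the last joint's range is limited). The gripper opens to 85 mm and grips with 20 to 120 N. Pads are 22 mm wide; open, the fingers measure 114 mm over their backs; the gripper's body (76 mm by 85 mm) begins 54 mm behind the grasp point. The pads swing forward as they close: fully open they stand 13 mm farther back than shut.
Start: joints at [-1.459, 0.053, 1.613, -0, 1.476, -0.119], TCP at [0.143, -0.608, 0.231] pointing down, gripper open.
Joint ranges: [-3.01, 3.01], [-1.01, 2.22], [0.06, 2.58], [-1.02, 4.17], [0.09, 2.62], [-3.14, 3.14]. Speed limits (rad/s): [2.57, 2.57, 3.14, 3.14, 3.14, 3.14].

## Interface

Orientations are given as a rotation vector (axis times angle).
In Python, from station import ctrl, get_image, calibration, finish_job, search_frame, cut_out, mark_of gives the robot as it stands. The module is installed in compiled form; this text tells all that it offers.
- The arm moves only by the tool arm_command, never from a script. Its argument "plan" is a list that holds one entry, the list of rows, each a list of 7 numbers: the shift along the tool's x, y, z in m, then the turn, a rotation vector about the tool's x, y, z in degrees, then the finger opening in m, from 0 to 0.0854. A call has 1 to 20 rows; each row shifts and turns the pose as measured when the row begins, along the tool's axes as they then stand; what a row does not reach is not made up. A row lasts 1/12 s, in which the tool goes at most 41.7 mm and 7.16 degrees, less where a joint would pass 70% of its speed; a pose out of reach is approached as far as the arm can. A call with a gripper value outside its range is refused whole. The fingers move at their own pace and stop on an object; "squeeze" is the grip in N (left out, the last holds). Time passes only in rows, so rows that do not move let the fingers close. It gives the time, the measured TCP pose, the force and the opening at its end, in the units of the state.
- ctrl.get_obs(): the state, without advancing time (a new reading comes with each control period).
- get_image(name): name is "side" or "top" or "wrist"; returns the picture (480x640x3 uint8, red, green, blue); there is no depth.
- calibration(name): a dict with "fx", "fy", "cx", "cy" (pixels), "k1" (the pictures are not rectified: a ray, as slopes to the right and down, at radius r is drawn at 1 + k1 r^2 times it, then the intrinsics apply), "cam_to_world" (4x4, takes a point from camera to world coordinates); the wrist camera has in their place "hand_eye" (4x4, takes a point from camera to tool coordinates, whose origin is the TCP and whose axes are the tool frame's). Camera axes: x right, y down, z forward; pixel columns grow to the right and rows downward; lengths in m; the calibration is good to about 2 mm. A picture is of the moment at which its call begins: read the wrist's pose just before it. calibration takes no time and is no camera call.
- finish_job(): hands the job in, once; it reports no verdict.
Trained networks look in the newest picture that a camera, given by its name, has taken for a name from the list of things; names that differ only in an ending like _2 or _b are one class to them, and where a whole thing is asked for, a point or a joint stands for the part that bears it (a point fixed in the world has none). Each returns a list of dicts, best first, with "conf" (0 to 1); they miss things now and then, are a little off and sometimes report something else, mostly with a low value. They report only what shows in the picture. A call takes as long as a camera call. They do not tell look-alikes from the thing itself.
- search_frame(camera, thing): "at" ([x, y, z] in m, in the coordinates of the camera as it stood for that picture, good to about 4 mm: the middle of the surface that is visible of it).
- cut_out(camera, thing): "mask" (480x640 bool, what is visible of it).
- mark_of(camera, thing): "at" ([x, y, z] in m, in the coordinates of the camera as it stood for that picture, good to about 4 mm: a listed point, or the origin of a listed thing).
The state is a dict: "t": time; "q": joint angles; "dq": joint speeds; "effort": joint torques, N m; "tool_pos": TCP position; "tool_rot": TCP orientation; "contact_force": force on the tool from outside, world axes, zero at the start; "wrist_torque": the same for the moment, N m; "opening": finger opening in m.
Only numpy, scipy, OpenCV 4.12 (cv2) and the standard library are available. Lean on these libraries where they do the work, as an engineer would, in place of code of your own. Each camera call takes 0.05 s, during which the arm holds its last target. There are 200 camera calls.

## Working session

There is one attempt and no reset: what is moved stays moved. The work goes in short steps, Python scripts to look and compute and a tool call to move; the robot and the scene stay as the last step left them, time stands still between calls to the robot, and variables do not carry over. Pictures are saved under pics/ and viewed, about 8 in all and at most 12, crops included, and the job is handed in when it is done.

Besides the shell and the picture viewer there is one more tool, called after ">>>" as name([rows], argument=value, ...), one row to a line, values as JSON. arm_command: Moves the arm, as the interface text tells. Its arguments: {"type":"object","properties":{"plan":{"type":"array","items":{"type":"array","items":{"type":"array","items":{"type":"number"}}}},"squeeze":{"type":"number"}},"required":["plan"]}

```bash
mkdir -p pics
cat > h.py <<'E'
import numpy as np, cv2
from station import ctrl,get_image,calibration,finish_job,search_frame,cut_out,mark_of
from scipy.spatial.transform import Rotation as R
def T():
    o=ctrl.get_obs(); M=np.eye(4); M[:3,:3]=R.from_rotvec(o['tool_rot']).as_matrix(); M[:3,3]=o['tool_pos']; return M
def c2w(n):
    c=calibration(n); return np.array(c['cam_to_world']) if n!='wrist' else T()@np.array(c['hand_eye'])
def W(n,p): return (c2w(n)@np.r_[p,1])[:3]
def proj(n,p):
    c=calibration(n); q=np.linalg.inv(c2w(n))@np.r_[p,1]; s=q[:2]/q[2]; s=s*(1+c['k1']*(s@s)); return np.array([c['fx']*s[0]+c['cx'],c['fy']*s[1]+c['cy']])
def snap(n,f):
    im=get_image(n); cv2.imwrite('pics/'+f,im[:,:,::-1]); return im
E
python3 - <<'E'
from h import *
np.set_printoptions(precision=3,suppress=True)
print(ctrl.get_obs())
for n in ['top','side']:
    snap(n,n+'0.png')
    print(n,c2w(n).tolist())
    for t in ['furnace','flap_hinge','eye','hook_grip','hook_bar','hook_rest','scraper_grip','tile','crucible_a','beaker','wash_bottle','jar']:
        for d in mark_of(n,t): print(n,t,round(d['conf'],2),W(n,d['at']),proj(n,W(n,d['at'])))
E
```

```text
{'t': 0.0, 'q': array([-1.459,  0.053,  1.614,  0.   ,  1.476, -0.119]), 'dq': array([-0.001,  0.   ,  0.001, -0.   ,  0.001,  0.   ]), 'effort': array([ -0.   , -39.368, -37.018,  -0.   ,   0.007,   0.   ]), 'tool_pos': array([ 0.143, -0.608,  0.23 ]), 'tool_rot': array([ 2.1  ,  0.246, -2.1  ]), 'contact_force': array([-0.242,  1.246, -1.001]), 'wrist_torque': array([-0.008, -0.019,  0.022]), 'opening': 0.08486791741794807}
top [[-0.00811239114564572, -0.9967322350823201, 0.08036815698834247, 0.44891677184384066], [-0.9999357931156894, 0.007449985039204987, -0.008538581206097377, -0.09568630885429369], [0.007911937562793752, -0.0804322651099572, -0.9967286752036806, 1.9741251288358594], [0.0, 0.0, 0.0, 1.0]]
top furnace 0.39 [0.54  0.126 0.016] [260.488 256.834]
top flap_hinge 0.86 [0.53  0.342 0.166] [194.453 258.181]
top eye 0.61 [0.544 0.289 0.316] [199.805 251.557]
top hook_grip 0.73 [ 0.621 -0.201  0.052] [347.16  234.054]
top hook_grip 0.62 [ 0.384 -0.728  0.007] [483.97 295.61]
top hook_bar 0.76 [ 0.676 -0.063  0.045] [309.963 219.761]
top hook_bar 0.51 [ 0.279 -0.614  0.007
[... 1427 characters left out ...]
[ 0.771 -0.06  -0.001] [285.284 321.202]
side hook_rest 0.79 [ 0.617 -0.212  0.005] [302.455 265.91 ]
side hook_rest 0.74 [ 0.779 -0.268  0.   ] [250.263 276.932]
side scraper_grip 0.77 [ 0.46  -0.24   0.046] [337.475 232.894]
side scraper_grip 0.74 [0.529 0.008 0.009] [364.543 298.12 ]
side scraper_grip 0.53 [ 0.673 -0.063  0.047] [312.286 296.139]
side tile 0.88 [ 0.556  0.064 -0.004] [368.164 317.109]
side crucible_a 0.63 [0.577 0.063 0.009] [362.67  317.593]
side crucible_a 0.52 [0.53  0.002 0.012] [363.296 296.494]
side beaker 0.8 [ 0.758  0.053 -0.   ] [309.354 346.175]
side wash_bottle 0.84 [ 0.769 -0.061  0.004] [285.588 319.716]
side jar 0.78 [ 0.766  0.185 -0.002] [333.08  383.322]
```

View pics/top0.png

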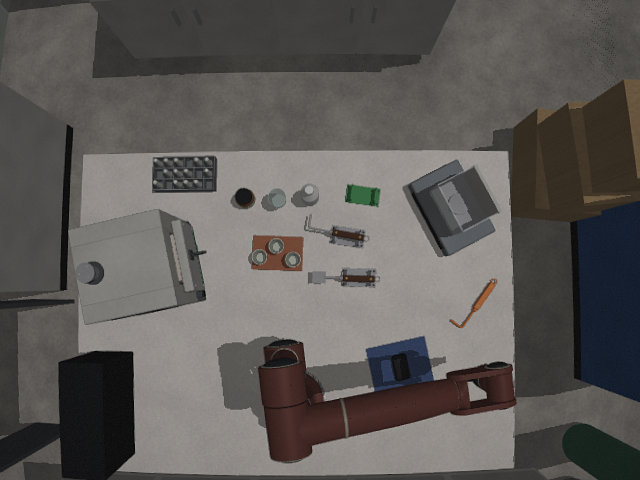

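View pics/side0.png

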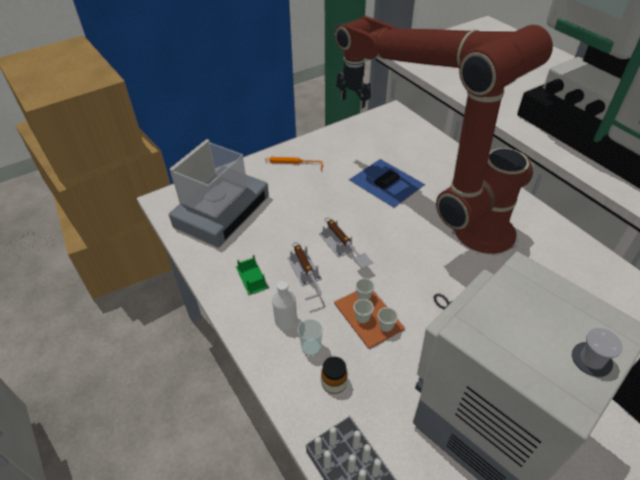

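The top view shows the furnace at left with its ring eye at about (200,252). The hook rod is at (345,236) with its hook towards (308,215), the scraper at (355,277), and the green and orange decoys are apart. The side view agrees. Next I'll get the furnace yaw and the move to the rod.

```bash
cat >> h.py <<'E'
np.set_printoptions(precision=4,suppress=True)
def ray(n,px,z):
    c=calibration(n); M=c2w(n)
    K=np.array([[c['fx'],0,c['cx']],[0,c['fy'],c['cy']],[0,0,1]])
    s=cv2.undistortPoints(np.array([[px]],float),K,np.array([c['k1'],0,0,0]))[0,0]
    d=M[:3,:3]@np.r_[s,1]; return M[:3,3]+d*(z-M[2,3])/d[2]
def down(yaw):  # tool pointing down, tool z or -z along the rod direction
    z=np.array([np.cos(yaw),np.sin(yaw),0]); x=np.array([0,0,-1.]); a=np.stack([x,np.cross(z,x),z],1); b=a@np.diag([1,-1,-1]); return a,b
def go(p,Rt):
    M=T(); rv=R.from_matrix(M[:3,:3].T@Rt).as_rotvec(degrees=True)
    print('first turn(deg)',rv,'then shift',Rt.T@(np.array(p)-M[:3,3]),'or shift before turn',M[:3,:3].T@(np.array(p)-M[:3,3]))
E
python3 - <<'E'
from h import *
im=get_image('top'); g=cv2.cvtColor(im,cv2.COLOR_RGB2GRAY)[190:340,50:225]
for l in cv2.HoughLinesP(cv2.Canny(g,40,120),1,np.pi/360,30,minLineLength=45,maxLineGap=5)[:,0][:20]:
    a=l[:2]+[50,190];b=l[2:]+[50,190]
    A,B=ray('top',a,.43),ray('top',b,.43);d=B-A
    print(a,b,A[:2],B[:2],round(np.degrees(np.arctan2(d[1],d[0])),1),np.linalg.norm(d))
print(T())
for Rt in down(np.radians(77.8)): go([.617,-.203,.20],Rt)
print(calibration('wrist')['hand_eye'])
E
```

```text
[ 70 241] [ 84 324] [0.5726 0.674 ] [0.3182 0.6234] -168.7 0.2593128371887748
[180 218] [195 294] [0.6399 0.3243] [0.4109 0.276 ] -168.1 0.23406132256348028
[ 86 325] [199 302] [0.3153 0.6168] [0.3871 0.2638] -78.5 0.36027381309511675
[ 67 282] [ 68 236] [0.4461 0.6808] [0.5881 0.6812] 0.2 0.14203095568481203
[152 192] [216 191] [0.7209 0.4135] [0.7212 0.215 ] -89.9 0.19855406607319157
[ 74 228] [157 208] [0.6128 0.662 ] [0.6713 0.3965] -77.6 0.27184717517487283
[158 209] [176 305] [0.6682 0.3933] [0.378  0.3338] -168.4 0.29626244552050235
[ 88 322] [175 305] [0.3245 0.6103] [0.378  0.3368] -78.9 0.2786729919879824
[171 221] [183 278] [0.6311 0.352 ] [0.4588 0.3128] -167.2 0.1766992882694168
[193 228] [206 297] [0.6091 0.2838] [0.4019 0.2426] -168.7 0.2112561865149624
[170 236] [179 284] [0.5855 0.3543] [0.4408 0.3249] -168.5 0.14761801609137504
[[ 0.      0.2288 -0.9735  0.143 ]
 [ 0.     -0.9735 -0.2288 -0.6084]
 [-1.     -0.     -0.      0.2313]
 [ 0.      0.      0.      1.    ]]
first turn(deg) [115.4241   0.0008   0.0012] then shift [ 0.0313 -0.3777  0.4964] or shift before turn [ 0.0313 -0.2862 -0.5542]
first turn(deg) [-64.5759  -0.0011   0.0007] then shift [ 0.0313  0.3777 -0.4964] or shift before turn [ 0.0313 -0.2862 -0.5542]
[[-0.0004 -0.3236  0.9462 -0.1424]
 [ 1.     -0.0008  0.0002  0.0005]
 [ 0.0007  0.9462  0.3236 -0.0828]
 [ 0.      0.      0.      1.    ]]
```

>>> arm_command([
  [[0, 0, 0, -6.5, 0, 0, 0.085], [0, 0, 0, -6.5, 0, 0, 0.085], [0, 0, 0, -6.5, 0, 0, 0.085], [0, 0, 0, -6.5, 0, 0, 0.085], [0, 0, 0, -6.5, 0, 0, 0.085], [0, 0, 0, -6.5, 0, 0, 0.085], [0, 0, 0, -6.5, 0, 0, 0.085], [0, 0, 0, -6.5, 0, 0, 0.085], [0, 0, 0, -6.5, 0, 0, 0.085], [0, 0, 0, -6.5, 0, 0, 0.085]],
])

```text
t: 2.18
tool_pos: [0.143, -0.6084, 0.2313]
tool_rot: [1.32, 1.134, -1.32]
contact_force: [-0.7, -0.3, 0.5]
opening: 0.0851
```

>>> arm_command([
  [[0, 0.0236, -0.031, 0, 0, 0, 0.085], [0, 0.0236, -0.031, 0, 0, 0, 0.085], [0, 0.0236, -0.031, 0, 0, 0, 0.085], [0, 0.0236, -0.031, 0, 0, 0, 0.085], [0, 0.0236, -0.031, 0, 0, 0, 0.085], [0, 0.0236, -0.031, 0, 0, 0, 0.085], [0, 0.0236, -0.031, 0, 0, 0, 0.085], [0, 0.0236, -0.031, 0, 0, 0, 0.085], [0, 0.0236, -0.031, 0, 0, 0, 0.085], [0, 0.0236, -0.031, 0, 0, 0, 0.085], [0, 0.0236, -0.031, 0, 0, 0, 0.085], [0, 0.0236, -0.031, 0, 0, 0, 0.085], [0, 0.0236, -0.031, 0, 0, 0, 0.085], [0, 0.0236, -0.031, 0, 0, 0, 0.085], [0, 0.0236, -0.031, 0, 0, 0, 0.085], [0, 0.0236, -0.031, 0, 0, 0, 0.085], [0, 0, 0, 0, 0, 0, 0.085]],
])

```text
t: 3.6
tool_pos: [0.6087, -0.1555, 0.2322]
tool_rot: [1.321, 1.123, -1.32]
contact_force: [-0.6, 0.3, 0.7]
opening: 0.0847
```

Run:
```python
from h import *
print(T(), ctrl.get_obs()['q'])
snap('wrist','w1.png')
for t in ['hook_grip','hook_bar','hook_rest','scraper_grip']:
    for d in mark_of('wrist',t): print(t,round(d['conf'],2),W('wrist',d['at']),proj('wrist',W('wrist',d['at'])))
go([.617,-.203,.12],down(np.radians(77.8))[1])
```

```text
[[ 0.0062  0.988  -0.154   0.6087]
 [-0.0056 -0.154  -0.9881 -0.1555]
 [-1.      0.007   0.0046  0.2322]
 [ 0.      0.      0.      1.    ]] [-0.3671  0.0549  1.609  -0.0031  1.4698 -0.2122]
hook_grip 0.61 [ 0.6163 -0.2093  0.0492] [339.8121 252.5212]
hook_bar 0.82 [ 0.6716 -0.0682  0.0438] [376.9916 101.8825]
hook_rest 0.94 [ 0.6075 -0.2112 -0.0033] [331.434  237.0967]
hook_rest 0.68 [ 0.7721 -0.2736  0.0018] [469.7236 264.9427]
scraper_grip 0.8 [ 0.4512 -0.2476  0.0491] [201.0304 303.3484]
first turn(deg) [ 2.9352  0.412  -0.314 ] then shift [0.1124 0.0209 0.0382] or shift before turn [0.1127 0.0184 0.0384]
```

View pics/w1.png

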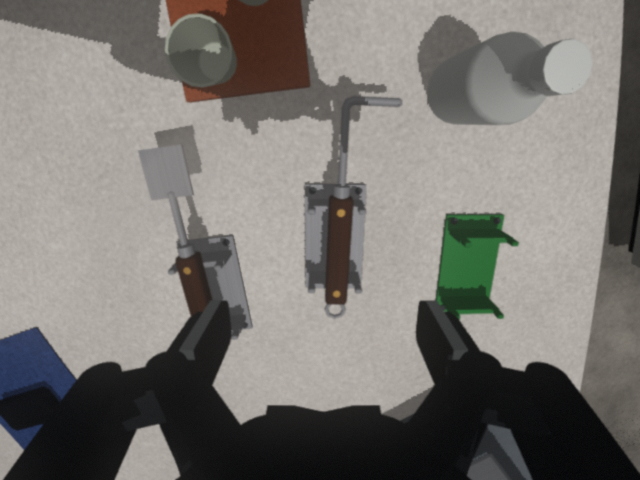

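The wrist view shows the hook rod's handle from (337,302) to (342,193), its bend at (347,101) and its bar tip at (401,102). The green rest is to its right and the scraper to its left.

Run:
```python
from h import *
print(T()[:3,3])
P={k:ray('wrist',v,z) for k,(v,z) in dict(end=((336,303),.058),front=((342,194),.058),bend=((347,101),.048),tip=((401,102),.048)).items()}
for k,v in P.items(): print(k,v)
m=(P['end']+P['front'])/2; d=P['front']-P['end']; print('mid',m,np.linalg.norm(d),np.degrees(np.arctan2(d[1],d[0])))
d=P['tip']-P['bend'];print(np.linalg.norm(d),np.degrees(np.arctan2(d[1],d[0]))+90)
d=P['bend']-m;print(np.linalg.norm(d[:2]),np.degrees(np.arctan2(d[1],d[0])))
```

```text
[ 0.6046 -0.1612  0.2324]
end [ 0.6021 -0.2662  0.058 ]
front [ 0.6258 -0.148   0.058 ]
bend [ 0.6433 -0.0646  0.048 ]
tip [ 0.6926 -0.0732  0.048 ]
mid [ 0.614  -0.2071  0.058 ] 0.12056043076192863 78.67587318808012
0.05004388371845008 80.10684196981151
0.14547212015241018 78.38792230727326
```

Run:
```python
from h import *
print(T()[:3,3]); go([.615,-.205,.10],down(np.radians(78.5))[1])
```

```text
[ 0.6046 -0.1612  0.2324]
first turn(deg) [ 2.2352  0.4139 -0.3115] then shift [0.1324 0.0189 0.0408] or shift before turn [0.1327 0.0166 0.0405]
```

>>> arm_command([
  [[0.02, 0.003, 0.007, 2.2, 0.4, -0.3, 0.07], [0.022, 0.003, 0.007, 0, 0, 0, 0.07], [0.022, 0.003, 0.007, 0, 0, 0, 0.07], [0.022, 0.003, 0.007, 0, 0, 0, 0.07], [0.022, 0.003, 0.007, 0, 0, 0, 0.07], [0.022, 0.003, 0.006, 0, 0, 0, 0.07], [0, 0, 0, 0, 0, 0, 0.07], [0, 0, 0, 0, 0, 0, 0.07]],
])

```text
t: 4.52
tool_pos: [0.6097, -0.2191, 0.1036]
tool_rot: [1.371, 1.088, -1.364]
contact_force: [0.1, 0.1, 0.4]
opening: 0.0695
```

Run:
```python
from h import *
print(T())
snap('wrist','w2.png')
for t in ['hook_grip','hook_bar','hook_rest']:
    for d in mark_of('wrist',t): print(t,round(d['conf'],2),W('wrist',d['at']),proj('wrist',W('wrist',d['at'])))
go([.615,-.205,.029],down(np.radians(78.5))[1])
```

```text
[[ 0.0079  0.9759 -0.2182  0.6097]
 [-0.0044 -0.2181 -0.9759 -0.2191]
 [-1.      0.0087  0.0025  0.1036]
 [ 0.      0.      0.      1.    ]]
hook_grip 0.71 [ 0.6179 -0.202   0.0494] [328.8187 231.8849]
hook_bar 0.24 [ 0.459  -0.2434  0.0495] [123.5733 331.7176]
hook_rest 0.78 [ 0.7761 -0.2656  0.0025] [531.1993 245.9011]
first turn(deg) [-0.973   0.1954 -0.7087] then shift [ 0.0767  0.0008 -0.0137] or shift before turn [ 0.0766 -0.0003 -0.014 ]
```

View pics/w2.png

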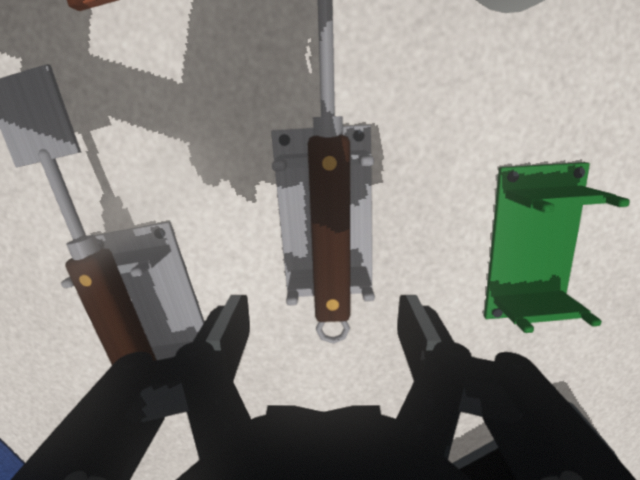

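The handle is in view from (333,320) to (329,137), centred between the open fingers.

Run:
```python
from h import *
a=ray('wrist',(332.5,320),.058);b=ray('wrist',(329,137),.058);d=b-a
m=(a+b)/2;yaw=np.arctan2(d[1],d[0]);print(a,b,m,np.linalg.norm(d),np.degrees(yaw)); go([m[0],m[1],.029],down(np.radians(78.3))[1])
```

```text
[ 0.609  -0.2603  0.058 ] [ 0.6314 -0.1454  0.058 ] [ 0.6202 -0.2029  0.058 ] 0.11710650995263956 78.96292964400735
first turn(deg) [-0.773   0.1942 -0.709 ] then shift [ 0.0767  0.0054 -0.0168] or shift before turn [ 0.0767  0.0042 -0.0172]
```

>>> arm_command([
  [[0, 0.002, -0.008, -0.8, 0.2, -0.7, 0.07], [0, 0.002, -0.008, 0, 0, 0, 0.07], [0.018, 0, 0, 0, 0, 0, 0.07], [0.018, 0, 0, 0, 0, 0, 0.07], [0.018, 0, 0, 0, 0, 0, 0.07], [0.012, 0, 0, 0, 0, 0, 0.07], [0.006, 0, 0, 0, 0, 0, 0.07], [0, 0, 0, 0, 0, 0, 0.07], [0, 0, 0, 0, 0, 0, 0.07]],
])

```text
t: 5.47
tool_pos: [0.6298, -0.1985, 0.0438]
tool_rot: [1.357, 1.094, -1.339]
contact_force: [0.4, 0.4, 0.1]
opening: 0.0698
```

Run:
```python
from h import *
print(T()); go([.6195,-.203,.029],down(np.radians(78.5))[1])
```

```text
[[ 0.018   0.9808 -0.1941  0.6298]
 [-0.0058 -0.194  -0.981  -0.1985]
 [-0.9998  0.0188  0.0022  0.0438]
 [ 0.      0.      0.      1.    ]]
first turn(deg) [ 0.3102  0.1241 -1.077 ] then shift [ 0.0148 -0.0092  0.0065] or shift before turn [ 0.0146 -0.0095  0.0064]
```

>>> arm_command([
  [[0.003, -0.005, 0.003, 0.3, 0.1, -1.1, 0.07], [0.004, -0.0045, 0.0035, 0, 0, 0, 0.07], [0.004, 0, 0, 0, 0, 0, 0.07], [0.0035, 0, 0, 0, 0, 0, 0.07], [0, 0, 0, 0, 0, 0, 0.07]],
])

```text
t: 5.88
tool_pos: [0.6202, -0.2045, 0.0317]
tool_rot: [1.356, 1.104, -1.355]
contact_force: [0.2, 0.4, 0.2]
opening: 0.0698
```

Run:
```python
from h import *
print(T()); go([.6195,-.203,.029],down(np.radians(78.5))[1])
```

```text
[[ 0.0026  0.9798 -0.2     0.6202]
 [-0.0022 -0.2    -0.9798 -0.2045]
 [-1.      0.003   0.0016  0.0317]
 [ 0.      0.      0.      1.    ]]
first turn(deg) [-0.0347  0.0945 -0.1697] then shift [ 0.0027 -0.001  -0.0013] or shift before turn [ 0.0027 -0.001  -0.0013]
```

Well placed. I'll close with 90 N, then lift.

>>> arm_command([
  [[0.002, -0.001, -0.001, 0, 0, 0, 0.05], [0, 0, 0, 0, 0, 0, 0.02], [0, 0, 0, 0, 0, 0, 0.0], [0, 0, 0, 0, 0, 0, 0.0], [0, 0, 0, 0, 0, 0, 0.0], [0, 0, 0, 0, 0, 0, 0.0]],
], squeeze=90)

```text
t: 6.38
tool_pos: [0.6194, -0.2035, 0.0299]
tool_rot: [1.356, 1.103, -1.355]
contact_force: [-0.3, -0.8, -0.6]
opening: 0.0229
```

Run:
```python
from h import *
o=ctrl.get_obs();print(T(),o['opening'],o['contact_force'],o['q'])
# engage pre-pose: rod dir = furnace x, yaw 101.5
fx=np.array([np.cos(np.radians(101.5)),np.sin(np.radians(101.5)),0]);lat=np.array([fx[1],-fx[0],0]) # hook bar direction (own -y)
eye=np.array([.541,.290,.317])
g=eye-.15*fx-.026*lat; print('grip when hooked',g,'pre',g-.055*lat)
```

```text
[[ 0.0029  0.9797 -0.2002  0.6194]
 [-0.0024 -0.2002 -0.9798 -0.2035]
 [-1.      0.0033  0.0018  0.0299]
 [ 0.      0.      0.      1.    ]] 0.022920151992500123 [-0.3211 -0.8223 -0.5976] [-0.431   0.3058  1.6833 -0.0011  1.1489 -0.229 ]
grip when hooked [0.5454 0.1378 0.317 ] pre [0.4915 0.1269 0.317 ]
```

>>> arm_command([
  [[-0.012, 0, 0, 0, 0, 0, 0], [-0.025, 0, 0, 0, 0, 0, 0], [-0.03, 0, 0, 0, 0, 0, 0], [-0.03, 0, 0, 0, 0, 0, 0], [-0.03, 0, 0, 0, 0, 0, 0], [-0.03, 0, 0, -3, 0, 0, 0], [-0.03, 0, 0, -4, 0, 0, 0], [-0.03, 0, 0, -4, 0, 0, 0], [-0.03, 0, 0, -4, 0, 0, 0], [-0.02, 0, 0, -4, 0, 0, 0], [-0.01, 0, 0, -4, 0, 0, 0], [0, 0, 0, 0, 0, 0, 0], [0, 0, 0, 0, 0, 0, 0]],
])

```text
t: 7.47
tool_pos: [0.615, -0.2006, 0.3237]
tool_rot: [1.046, 1.307, -1.049]
contact_force: [0.5, -1.1, -2.6]
opening: 0.0226
```

Run:
```python
from h import *
o=ctrl.get_obs();print(T(),o['opening'],o['contact_force'],o['q'])
go([.47,.10,.298],down(np.radians(101.5))[1])
```

```text
[[-0.0034  0.9763  0.2164  0.615 ]
 [ 0.0001  0.2164 -0.9763 -0.2006]
 [-1.     -0.0033 -0.0009  0.3237]
 [ 0.      0.      0.      1.    ]] 0.022577199837900814 [ 0.4845 -1.055  -2.5742] [-0.4298  0.0683  1.4445 -0.0013  1.632  -0.6479]
first turn(deg) [ 0.9965 -0.048   0.1876] then shift [ 0.0257 -0.0821 -0.3235] or shift before turn [ 0.0263 -0.0764 -0.3248]
```

>>> arm_command([
  [[0.001, -0.005, -0.015, 1, 0, 0, 0], [0.002, -0.007, -0.027, 0, 0, 0, 0], [0.002, -0.007, -0.027, 0, 0, 0, 0], [0.002, -0.007, -0.027, 0, 0, 0, 0], [0.002, -0.007, -0.027, 0, 0, 0, 0], [0.002, -0.007, -0.027, 0, 0, 0, 0], [0.002, -0.007, -0.027, 0, 0, 0, 0], [0.002, -0.007, -0.027, 0, 0, 0, 0], [0.002, -0.007, -0.027, 0, 0, 0, 0], [0.002, -0.007, -0.027, 0, 0, 0, 0], [0.002, -0.006, -0.02, 0, 0, 0, 0], [0, -0.003, -0.01, 0, 0, 0, 0], [0, 0, 0, 0, 0, 0, 0], [0, 0, 0, 0, 0, 0, 0], [0, 0, 0, 0, 0, 0, 0]],
])

```text
t: 8.72
tool_pos: [0.4687, 0.0784, 0.2798]
tool_rot: [1.069, 1.319, -1.105]
contact_force: [-0.4, -0.9, -1.5]
opening: 0.0226
```

Run:
```python
from h import *
o=ctrl.get_obs();print(T(),o['opening'],o['contact_force'],o['q'])
snap('wrist','w3.png')
for n in ['wrist','top','side']:
  if n!='wrist': get_image(n)
  for t in ['eye','flap_hinge','hook_grip','hook_bar']:
    for d in mark_of(n,t)[:2]: print(n,t,round(d['conf'],2),W(n,d['at']),proj(n,W(n,d['at'])))
print(T())
go([.4915,.1269,.298],down(np.radians(101.5))[1])
```

```text
[[-0.0385  0.9845  0.171   0.4687]
 [ 0.0045  0.1713 -0.9852  0.0784]
 [-0.9992 -0.0372 -0.011   0.2798]
 [ 0.      0.      0.      1.    ]] 0.02261128871676919 [-0.3617 -0.8801 -1.5434] [ 0.0061 -0.3139  1.8663  0.0047  1.6278 -0.1658]
wrist eye 0.17 [0.7547 0.0594 0.001 ] [536.9802 245.4401]
wrist hook_grip 0.85 [0.4682 0.0786 0.3006] [320.2893 324.1184]
top eye 0.84 [0.5404 0.2887 0.3153] [199.8353 252.8221]
top flap_hinge 0.92 [0.5288 0.3408 0.1645] [194.9774 258.5123]
top flap_hinge 0.39 [0.5291 0.0046 0.015 ] [292.5497 259.5757]
top hook_grip 0.76 [ 0.3848 -0.7245  0.009 ] [483.1886 295.4307]
top hook_grip 0.47 [0.5417 0.2888 0.3154] [199.804  252.4189]
top hook_bar 0.55 [ 0.2784 -0.618   0.0093] [456.6333 323.853 ]
top hook_bar 0.45 [0.4711 0.2302 0.2966] [218.7647 274.341 ]
side eye 0.97 [0.5386 0.29   0.3187] [442.1499 300.0927]
side eye 0.17 [0.4681 0.0764 0.2942] [404.8198 239.2141]
side hook_grip 0.76 [ 0.3837 -0.7266  0.0083] [284.4749 160.133 ]
side hook_grip 0.7 [0.4675 0.0751 0.2921] [404.595  239.3698]
side hook_bar 0.66 [0.4649 0.2317 0.296 ] [446.6872 276.3172]
side hook_bar 0.62 [ 0.2796 -0.6195  0.0122] [320.7262 164.1751]
[[-0.0377  0.9844  0.172   0.4686]
 [ 0.005   0.1723 -0.985   0.079 ]
 [-0.9993 -0.0363 -0.0114  0.2804]
 [ 0.      0.      0.      1.    ]]
first turn(deg) [-1.5848 -0.6827  2.0705] then shift [-0.0176  0.032  -0.0424] or shift before turn [-0.0182  0.0302 -0.0434]
```

View pics/w3.png

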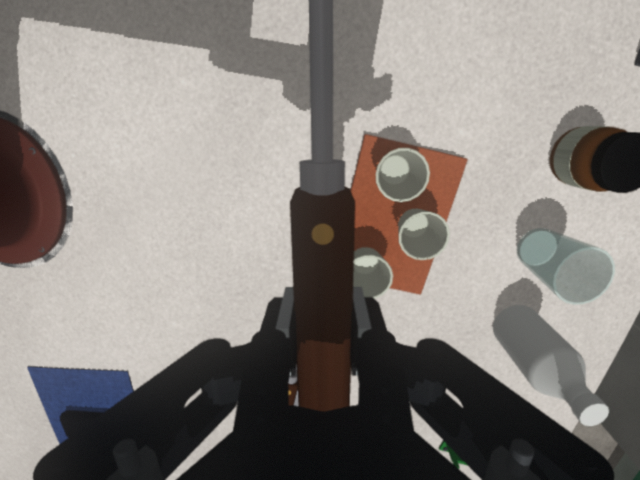

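The handle is held squarely: handle axis at col 321, rod running up the image. The measured hook bar (.468,.231,.296) matches the forward calculation. Next I go to the pre-entry pose, levelling the tilt.

>>> arm_command([
  [[-0.004, 0.005, -0.006, -1.6, -0.7, 2, 0], [-0.004, 0.007, -0.009, 0, 0, 0, 0], [-0.004, 0.007, -0.009, 0, 0, 0, 0], [-0.004, 0.006, -0.009, 0, 0, 0, 0], [-0.002, 0.004, -0.007, 0, 0, 0, 0], [0, 0.001, -0.002, 0, 0, 0, 0], [0, 0, 0, 0, 0, 0, 0], [0, 0, 0, 0, 0, 0, 0]],
])

```text
t: 10.13
tool_pos: [0.4922, 0.1313, 0.2996]
tool_rot: [1.058, 1.299, -1.062]
contact_force: [-0.1, 0.2, -2.7]
opening: 0.0226
```

```bash
cat >> h.py <<'E'
fx=np.array([np.cos(np.radians(101.5)),np.sin(np.radians(101.5)),0]);lat=np.array([fx[1],-fx[0],0])
def bar():
    M=T(); return M[:3,3]-.019*M[:3,0]-.15*M[:3,2]+.026*M[:3,1]
def rel(eye=np.array([.540,.289,.316])):
    d=bar()-eye; print('bar-eye: fx %.4f lat %.4f z %.4f'%(d@fx,d@lat,d[2]))
def st():
    o=ctrl.get_obs(); print('t',o['t'],o['tool_pos'],'open',o['opening'],'F',o['contact_force']); print('turn fix',R.from_matrix(T()[:3,:3].T@down(np.radians(101.5))[1]).as_rotvec(degrees=True)); rel()
E
python3 - <<'E'
from h import *
st()
for n in ['top','side']:
  get_image(n)
  for t in ['eye','hook_bar']:
    for d in mark_of(n,t)[:2]: print(n,t,round(d['conf'],2),W(n,d['at']))
st();print(bar())
E
```

```text
t 10.1333 [0.4922 0.1313 0.2996] open 0.022631994878635365 F [-0.0854  0.2211 -2.7172]
turn fix [0.0492 0.0064 0.1554]
bar-eye: fx 0.0050 lat -0.0524 z 0.0025
top eye 0.92 [0.54   0.288  0.3169]
top hook_bar 0.84 [ 0.2784 -0.6178  0.0104]
top hook_bar 0.43 [0.4858 0.2849 0.3172]
side eye 0.65 [0.5396 0.2896 0.3187]
side hook_bar 0.64 [0.4869 0.2827 0.317 ]
side hook_bar 0.63 [ 0.278  -0.6169  0.0101]
t 10.4333 [0.4919 0.1306 0.2995] open 0.022741138696078557 F [ 0.334   0.4846 -1.1627]
turn fix [-0.0231  0.0035  0.1392]
bar-eye: fx 0.0043 lat -0.0526 z 0.0024
[0.4876 0.2827 0.3184]
```

>>> arm_command([
  [[0, 0.004, 0.005, 0, 0, 0.1, 0], [0, 0.006, 0, 0, 0, 0, 0], [0, 0.006, 0, 0, 0, 0, 0], [0, 0.004, 0, 0, 0, 0, 0], [0, 0, 0, 0, 0, 0, 0]],
])

```text
t: 10.85
tool_pos: [0.5147, 0.1285, 0.2995]
tool_rot: [1.062, 1.296, -1.062]
contact_force: [-0.8, -0.5, -2.8]
opening: 0.0224
```

Run:
```python
from h import *
st()
im=get_image('side'); im2=get_image('top')
a=cv2.resize(im[250:350,380:500],None,fx=5,fy=5,interpolation=cv2.INTER_CUBIC);b=cv2.resize(im2[225:285,180:220],(333,500),interpolation=cv2.INTER_CUBIC)
cv2.imwrite('pics/c4.png',np.hstack([a[:,:450],b])[:,:,::-1])
st()
```

```text
t 10.85 [0.5147 0.1285 0.2995] open 0.022423070764843834 F [-0.7933 -0.5296 -2.7604]
turn fix [-0.1315  0.017  -0.0107]
bar-eye: fx -0.0023 lat -0.0305 z 0.0024
t 10.95 [0.5141 0.1285 0.2994] open 0.022439109761525074 F [ 0.4652 -0.1988 -1.2602]
turn fix [-0.1183  0.0173  0.0165]
bar-eye: fx -0.0022 lat -0.0311 z 0.0024
```

View pics/c4.png

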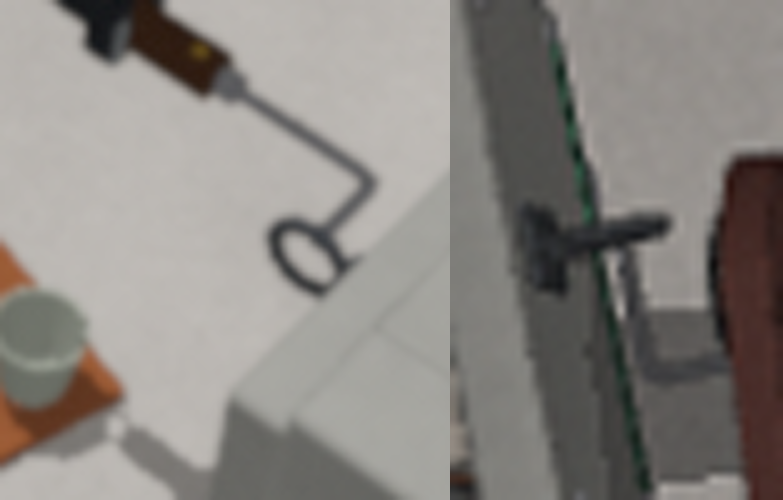

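The side crop shows the ring centred at about (308,257) and the hook bend at (370,183), with the tip reaching the ring's rim. The top crop shows the tip at (628,255), central to the ring fore-aft. I'll check the height by projection.

Run:
```python
from h import *
M=T();b=bar();f=lambda p:(proj('side',p)-[380,250])*5+2
bend=b-.026*M[:3,1];tip=b+.026*M[:3,1];e=np.array([.540,.289,.316])
print('model bend',f(bend),'tip',f(tip),'eye',f(e),'eye+10z',f(e+[0,0,.01]),'eye+10fx',f(e+.01*fx),'eye-10lat',f(e-.01*lat))
```

```text
model bend [377.0719 180.9252] tip [311.3361 243.7748] eye [307.9373 255.935 ] eye+10z [311.5779 242.6991] eye+10fx [325.8159 268.3484] eye-10lat [320.8052 243.5418]
```

>>> arm_command([
  [[0, 0.002, -0.002, 0, 0, 0, 0], [0, 0.005, 0, 0, 0, 0, 0], [0, 0.006, 0, 0, 0, 0, 0], [0, 0.006, 0, 0, 0, 0, 0], [0, 0.005, 0, 0, 0, 0, 0], [0, 0.003, 0, 0, 0, 0, 0], [0, 0, 0, 0, 0, 0, 0], [0, 0, 0, 0, 0, 0, 0]],
])

```text
t: 11.62
tool_pos: [0.5431, 0.137, 0.2992]
tool_rot: [1.061, 1.297, -1.062]
contact_force: [0.5, 0.7, -2.4]
opening: 0.0224
```

Run:
```python
from h import *
st()
im=get_image('side'); im2=get_image('top')
a=cv2.resize(im[250:350,380:500],None,fx=5,fy=5,interpolation=cv2.INTER_CUBIC);b=cv2.resize(im2[225:285,180:220],(333,500),interpolation=cv2.INTER_CUBIC)
cv2.imwrite('pics/c5.png',np.hstack([a[:,:450],b])[:,:,::-1])
st()
```

```text
t 11.6167 [0.5431 0.137  0.2992] open 0.022419452930607254 F [ 0.5143  0.734  -2.3755]
turn fix [-0.0805  0.0098  0.033 ]
bar-eye: fx 0.0004 lat -0.0010 z 0.0021
t 11.7167 [0.5429 0.137  0.2992] open 0.022673343312591823 F [ 0.574   0.622  -2.1673]
turn fix [-0.0762  0.0089  0.0301]
bar-eye: fx 0.0004 lat -0.0013 z 0.0021
```

View pics/c5.png

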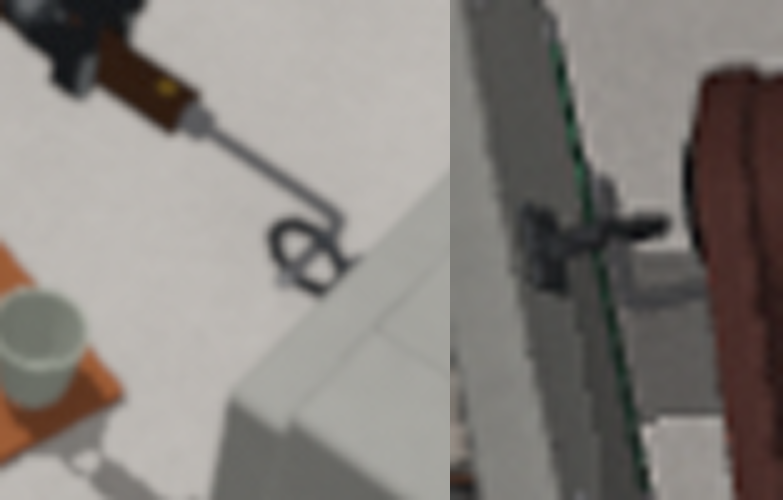

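The bar is through the ring with its tip showing beyond it, at crop (285,280). Now I'll tabulate the swing arc.

Run:
```python
import numpy as np
def b(t,c):
    f=.046*np.cos(t)+.150*np.sin(t);u=.150*np.cos(t)-.046*np.sin(t)
    return np.array([-u,f])+c*np.array([f,u])/np.hypot(f,u)   # (down, fwd)
s=b(.05,0)
for t in [.05,.2,.35,.5,.65,.8,.95,1.1,1.25,1.4,1.57]: print(t,(b(t,.011)-s)*1000)
```

```text
0.05 [ 3.74666975 10.34226599]
0.2 [14.89242742 31.11031299]
0.35 [29.0165684 49.979556 ]
0.5 [45.80189494 66.5262325 ]
0.65 [64.87144479 80.37873981]
0.8 [85.79695697 91.22598047]
0.95 [108.10848959  98.82434886]
1.1 [131.30497374 103.00320199]
1.25 [154.86546638 103.66869183]
1.4 [178.26084964 100.80587292]
1.57 [203.91319486  93.38048224]
```

>>> arm_command([
  [[0.0019, 0, 0.0052, 0, 0, 0, 0], [0.0019, 0, 0.0052, 0, 0, 0, 0], [0.0028, 0, 0.0052, 0, 0, 0, 0], [0.0028, 0, 0.0052, 0, 0, 0, 0], [0.0028, 0, 0.0052, 0, 0, 0, 0], [0.0028, 0, 0.0052, 0, 0, 0, 0], [0.0035, 0, 0.0047, 0, 0, 0, 0], [0.0035, 0, 0.0047, 0, 0, 0, 0], [0.0035, 0, 0.0047, 0, 0, 0, 0], [0.0035, 0, 0.0047, 0, 0, 0, 0], [0.0042, 0, 0.0041, 0, 0, 0, 0], [0.0042, 0, 0.0041, 0, 0, 0, 0], [0.0042, 0, 0.0041, 0, 0, 0, 0], [0.0042, 0, 0.0041, 0, 0, 0, 0], [0, 0, 0, 0, 0, 0, 0]],
])

```text
t: 12.97
tool_pos: [0.5568, 0.0736, 0.2506]
tool_rot: [1.076, 1.31, -1.044]
contact_force: [0.1, 2.1, -0.5]
opening: 0.0227
```

Run:
```python
from h import *
st()
for n in ['top','side']:
  get_image(n)
  for t in ['eye','hook_bar']:
    for d in mark_of(n,t)[:2]:
        w=W(n,d['at']); r=w-[.540,.289,.316]; print(n,t,round(d['conf'],2),w,'fx lat z',r@fx,r@lat,r[2])
```

```text
t 12.9667 [0.5568 0.0736 0.2506] open 0.02269412387296803 F [ 0.0935  2.1345 -0.5318]
turn fix [ 0.1526 -1.1693 -0.4422]
bar-eye: fx -0.0648 lat -0.0011 z -0.0431
top eye 0.71 [0.5549 0.2275 0.2795] fx lat z -0.06326188355838702 0.002303867874722287 -0.03646242560816465
top hook_bar 0.5 [ 0.2786 -0.6145  0.0074] fx lat z -0.8332415071987072 -0.4362998707747513 -0.308568249914473
top hook_bar 0.39 [0.552 0.229 0.271] fx lat z -0.06115746872514579 -0.0002357636574398976 -0.04503748886685138
side eye 0.71 [0.5516 0.2319 0.2813] fx lat z -0.05826968385178874 -3.189456419596705e-05 -0.034718885594210935
side hook_bar 0.89 [0.5504 0.2248 0.2731] fx lat z -0.0649799767356984 -0.0026542867318132095 -0.04293868052665123
side hook_bar 0.76 [ 0.2799 -0.6159  0.0124] fx lat z -0.8349128484386679 -0.43524630337327763 -0.3036178131960873
```

>>> arm_command([
  [[0.0049, 0, 0.0038, 0.1, -0.6, -0.2, 0], [0.0049, 0, 0.0038, 0, -0.6, -0.2, 0], [0.0049, 0, 0.0038, 0, 0, 0, 0], [0.0049, 0, 0.0038, 0, 0, 0, 0], [0.0052, 0, 0.0027, 0, 0, 0, 0], [0.0052, 0, 0.0027, 0, 0, 0, 0], [0.0052, 0, 0.0027, 0, 0, 0, 0], [0.0052, 0, 0.0027, 0, 0, 0, 0], [0.0056, 0, 0.0019, 0, 0, 0, 0], [0.0056, 0, 0.0019, 0, 0, 0, 0], [0.0056, 0, 0.0019, 0, 0, 0, 0], [0.0056, 0, 0.0019, 0, 0, 0, 0], [0.0058, 0, 0.001, 0, 0, 0, 0], [0.0058, 0, 0.001, 0, 0, 0, 0], [0.0058, 0, 0.001, 0, 0, 0, 0], [0.0058, 0, 0.001, 0, 0, 0, 0], [0, 0, 0, 0, 0, 0, 0]],
])

```text
t: 14.68
tool_pos: [0.5656, 0.0346, 0.1571]
tool_rot: [1.058, 1.296, -1.057]
contact_force: [0.1, 0.4, -0.9]
opening: 0.023
```

Run:
```python
from h import *
st()
for n in ['top','side']:
  get_image(n)
  for t in ['eye','hook_bar']:
    for d in mark_of(n,t)[:2]:
        w=W(n,d['at']); r=w-[.540,.289,.316]; print(n,t,round(d['conf'],2),w,'fx lat z',r@fx,r@lat,r[2])
```

```text
t 14.6833 [0.5656 0.0346 0.1571] open 0.022968017877771207 F [ 0.0798  0.4227 -0.9386]
turn fix [ 0.1568  0.0662 -0.1243]
bar-eye: fx -0.1043 lat -0.0001 z -0.1400
top eye 0.9 [0.5618 0.1863 0.1856] fx lat z -0.1050260087242828 0.0009176421799613928 -0.13035777281690825
top hook_bar 0.58 [ 0.2774 -0.6152  0.0105] fx lat z -0.8336652541194335 -0.4375615600805834 -0.30554524170364633
side eye 0.34 [ 0.6173 -0.2062  0.0053] fx lat z -0.5006693531947983 -0.02296813467563405 -0.3106978910543114
side hook_bar 0.66 [ 0.2786 -0.6167  0.0132] fx lat z -0.8354292569821501 -0.43675624791216877 -0.3028033258077926
```

>>> arm_command([
  [[0.006, 0, -0.0002, 0, 0, 0, 0], [0.006, 0, -0.0002, 0, 0, 0, 0], [0.0058, 0, -0.0007, 0, 0, 0, 0], [0.0058, 0, -0.0007, 0, 0, 0, 0], [0.0058, 0, -0.0007, 0, 0, 0, 0], [0.0058, 0, -0.0007, 0, 0, 0, 0], [0.006, 0, -0.0018, 0, 0, 0, 0], [0.006, 0, -0.0018, 0, 0, 0, 0], [0.006, 0, -0.0018, 0, 0, 0, 0], [0.006, 0, -0.0018, 0, 0, 0, 0], [0.002, 0, -0.0005, 0, 0, 0, 0], [0, 0, 0, 0, 0, 0, 0], [0, 0, 0, 0, 0, 0, 0]],
])

```text
t: 16.07
tool_pos: [0.5657, 0.0461, 0.093]
tool_rot: [1.06, 1.291, -1.054]
contact_force: [-0.5, -1.4, 1.0]
opening: 0.0224
```

Run:
```python
from h import *
st()
im=get_image('side'); im2=get_image('top')
a=im[230:360,340:500];cv2.imwrite('pics/c6.png',np.hstack([cv2.resize(a,(480,390),interpolation=cv2.INTER_CUBIC),cv2.resize(im2[210:314,175:260],(319,390),interpolation=cv2.INTER_CUBIC)])[:,:,::-1])
for n in ['top','side']:
  for t in ['eye','hook_bar']:
    for d in mark_of(n,t)[:2]:
        w=W(n,d['at']); r=w-[.540,.289,.316]; print(n,t,round(d['conf'],2),w,'fx lat z',r@fx,r@lat,r[2])
```

```text
t 16.0667 [0.5657 0.0461 0.093 ] open 0.02239936612508733 F [-0.481  -1.3546  0.9886]
turn fix [ 0.1496  0.185  -0.4497]
bar-eye: fx -0.0931 lat 0.0022 z -0.2043
top eye 0.74 [ 0.557   0.0663 -0.002 ] fx lat z -0.22161165686347 -0.027714728726196774 -0.3180343935885374
top hook_bar 0.74 [ 0.2777 -0.6152  0.0109] fx lat z -0.8337173031807656 -0.4372998098739872 -0.3051224205540319
top hook_bar 0.68 [ 0.7726 -0.0599  0.002 ] fx lat z -0.388274551032727 0.15833416559198066 -0.3140208377946409
side hook_bar 0.55 [ 0.2754 -0.615   0.0097] fx lat z -0.8331199145875402 -0.43953792259748137 -0.30634863589994893
```

View pics/c6.png

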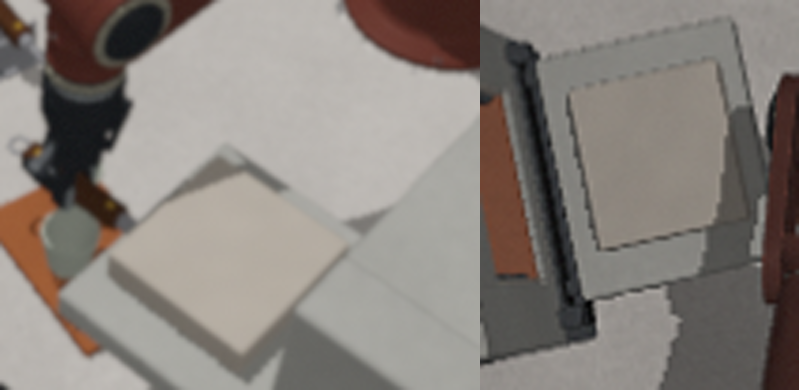

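The door looks level with its inner liner facing up. I'll press a few mm further to confirm it is at the stop.

>>> arm_command([
  [[0.003, 0, -0.0005, 0, 0, 0, 0], [0.003, 0, 0, 0, 0, 0, 0], [0, 0, 0, 0, 0, 0, 0], [0, 0, 0, 0, 0, 0, 0]],
])

```text
t: 16.7
tool_pos: [0.5674, 0.0464, 0.0886]
tool_rot: [1.064, 1.287, -1.051]
contact_force: [1.0, -0.8, 1.1]
opening: 0.0227
```

Run:
```python
from h import *
st();print(ctrl.get_obs()['wrist_torque'])
im=get_image('top')
# door top surface at z: check front corners as seen, for level (z=.185) vs 1.45 rad
h=np.array([.528,.341,.168])
for th in (1.40,1.45,1.57):
    for s in (-.115,.115):
        p=h+lat*s-fx*(.195*np.sin(th)-.017*np.cos(th))+np.array([0,0,.195*np.cos(th)+.017*np.sin(th)]); print(th,proj('top',p),proj('side',p))
```

```text
t 16.7 [0.5674 0.0464 0.0886] open 0.022707899148715793 F [ 0.9854 -0.7525  1.1156]
turn fix [ 0.0659  0.2005 -0.7322]
bar-eye: fx -0.0931 lat 0.0041 z -0.2085
[ 0.2959 -0.0975 -0.0422]
1.4 [251.8045 279.8455] [419.4074 269.2924]
1.4 [238.6262 213.857 ] [361.81  319.886]
1.45 [252.8135 279.7147] [418.2658 271.1353]
1.45 [239.6927 214.0761] [360.9343 321.5686]
1.57 [254.6498 279.5229] [416.132  275.9468]
1.57 [241.6739 214.7225] [359.4493 326.0645]
```

The observed door corner (241.7,214.5) matches 1.57 rad. Now I'll centre the bar in the ring, slide it out sideways and back away.

>>> arm_command([
  [[-0.005, 0, 0, 0, 0, -0.7, 0], [-0.006, 0, 0, 0, 0, 0, 0], [0, -0.006, 0, 0, 0, 0, 0], [0, -0.01, 0, 0, 0, 0, 0], [0, -0.012, 0, 0, 0, 0, 0], [0, -0.012, 0, 0, 0, 0, 0], [0, -0.01, 0, 0, 0, 0, 0], [0, -0.006, 0, 0, 0, 0, 0], [0, 0, 0, 0, 0, 0, 0], [0, 0, 0, 0, 0, 0, 0]],
])

```text
t: 17.58
tool_pos: [0.5013, 0.0347, 0.0953]
tool_rot: [1.048, 1.305, -1.068]
contact_force: [-0.3, 0.7, -2.4]
opening: 0.0227
```

Run:
```python
from h import *
st();print(T())
```

```text
t 17.5833 [0.5013 0.0347 0.0953] open 0.02274593525987051 F [-0.2865  0.6526 -2.3805]
turn fix [0.235  0.1673 0.7549]
bar-eye: fx -0.0914 lat -0.0630 z -0.2025
[[-0.0123  0.979   0.2034  0.5013]
 [-0.0055  0.2033 -0.9791  0.0347]
 [-0.9999 -0.0132  0.0029  0.0953]
 [ 0.      0.      0.      1.    ]]
```

>>> arm_command([
  [[0, 0, 0.01, 0, 0, 0.7, 0], [0, 0, 0.02, 0, 0, 0, 0], [0, 0, 0.025, 0, 0, 0, 0], [0, 0, 0.025, 0, 0, 0, 0], [-0.015, 0, 0.02, 0, 0, 0, 0], [-0.03, 0, 0.01, 0, 0, 0, 0], [-0.03, 0, 0, 3, 0, 0, 0], [-0.03, 0, 0, 4, 0, 0, 0], [-0.02, 0, 0, 4, 0, 0, 0], [-0.005, 0, 0, 4, 0, 0, 0], [0, 0, 0, 4, 0, 0, 0], [0, 0, 0, 4, 0, 0, 0], [0, 0, 0, 0, 0, 0, 0], [0, 0, 0, 0, 0, 0, 0]],
])

```text
t: 18.75
tool_pos: [0.5284, -0.088, 0.2327]
tool_rot: [1.365, 1.088, -1.362]
contact_force: [-0.1, -0.1, -1.8]
opening: 0.0228
```

Run:
```python
from h import *
st();go([.6194,-.2035,.15],down(np.radians(78.45))[1])
```

```text
t 18.75 [ 0.5284 -0.088   0.2327] open 0.022797740951135237 F [-0.102  -0.1459 -1.7577]
turn fix [-23.8063   0.4553  -0.5035]
bar-eye: fx -0.2402 lat -0.0023 z -0.0649
first turn(deg) [-0.7566  0.3431 -0.5801] then shift [0.0827 0.1123 0.0949] or shift before turn [0.0844 0.1127 0.0929]
```

>>> arm_command([
  [[0.003, 0.008, 0.007, -0.8, 0.3, -0.6, 0], [0.009, 0.016, 0.013, 0, 0, 0, 0], [0.012, 0.02, 0.018, 0, 0, 0, 0], [0.014, 0.022, 0.018, 0, 0, 0, 0], [0.014, 0.02, 0.016, 0, 0, 0, 0], [0.014, 0.016, 0.013, 0, 0, 0, 0], [0.012, 0.008, 0.007, 0, 0, 0, 0], [0.005, 0.002, 0.002, 0, 0, 0, 0], [0, 0, 0, 0, 0, 0, 0], [0, 0, 0, 0, 0, 0, 0]],
])

```text
t: 19.58
tool_pos: [0.6239, -0.2093, 0.1428]
tool_rot: [1.342, 1.12, -1.343]
contact_force: [0.2, 0.2, -2.6]
opening: 0.0227
```

Run:
```python
from h import *
st();go([.6194,-.2035,.06],down(np.radians(78.45))[1])
snap('wrist','w7.png')
```

```text
t 19.5833 [ 0.6239 -0.2093  0.1428] open 0.022667652772204797 F [ 0.2279  0.237  -2.5804]
turn fix [-21.9396  -0.0562   0.1204]
bar-eye: fx -0.3757 lat 0.0631 z -0.1542
first turn(deg) [ 1.1103 -0.0308  0.1285] then shift [ 0.0828 -0.0056 -0.0048] or shift before turn [ 0.0828 -0.0053 -0.0049]
```

View pics/w7.png

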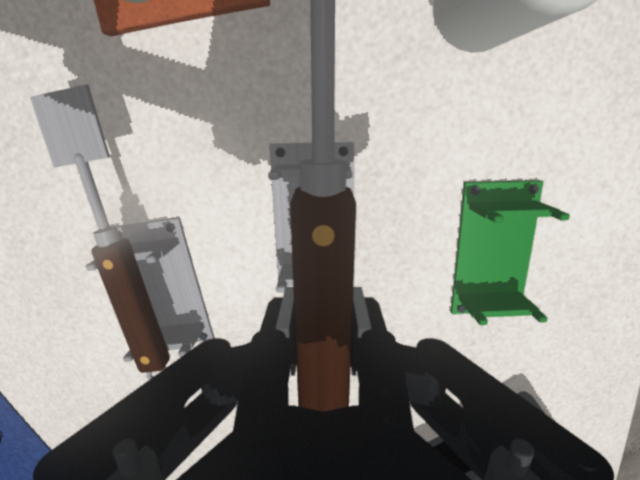

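The handle sits in the grip as before (pin at (323,235), earlier (322,233)), with the rest directly beneath. I'll correct and descend.

>>> arm_command([
  [[0.004, -0.003, -0.0025, 1.1, 0, 0.1, 0], [0.012, -0.0025, -0.0025, 0, 0, 0, 0], [0.014, 0, 0, 0, 0, 0, 0], [0.014, 0, 0, 0, 0, 0, 0], [0.014, 0, 0, 0, 0, 0, 0], [0.012, 0, 0, 0, 0, 0, 0], [0.006, 0, 0, 0, 0, 0, 0], [0, 0, 0, 0, 0, 0, 0]],
])

```text
t: 20.3
tool_pos: [0.6183, -0.199, 0.0623]
tool_rot: [1.355, 1.106, -1.351]
contact_force: [-0.7, -0.4, -0.5]
opening: 0.0225
```

Run:
```python
from h import *
st();go([.6194,-.2035,.031],down(np.radians(78.45))[1])
```

```text
t 20.3 [ 0.6183 -0.199   0.0623] open 0.022529939662014217 F [-0.7059 -0.3771 -0.5272]
turn fix [-22.8625   0.0312  -0.1854]
bar-eye: fx -0.3656 lat 0.0616 z -0.2346
first turn(deg) [ 0.1875 -0.0064 -0.1867] then shift [0.0313 0.002  0.0042] or shift before turn [0.0313 0.0019 0.0042]
```

>>> arm_command([
  [[0.004, 0.001, 0.002, 0.2, 0, -0.2, 0], [0.007, 0.001, 0.002, 0, 0, 0, 0], [0.007, 0, 0, 0, 0, 0, 0], [0.006, 0, 0, 0, 0, 0, 0], [0.004, 0, 0, 0, 0, 0, 0], [0, 0, 0, 0, 0, 0, 0]],
])

```text
t: 20.8
tool_pos: [0.6205, -0.2044, 0.0321]
tool_rot: [1.357, 1.105, -1.356]
contact_force: [-0.5, 0.7, -2.6]
opening: 0.0224
```

Run:
```python
from h import *
st();go([.6194,-.2035,.0295],down(np.radians(78.45))[1])
```

```text
t 20.8 [ 0.6205 -0.2044  0.0321] open 0.022386173683708654 F [-0.5089  0.6689 -2.5677]
turn fix [-23.0982   0.0349  -0.0647]
bar-eye: fx -0.3718 lat 0.0632 z -0.2649
first turn(deg) [-0.0482  0.0211 -0.0699] then shift [ 0.0026 -0.0013 -0.0007] or shift before turn [ 0.0026 -0.0013 -0.0007]
```

>>> arm_command([
  [[0.002, -0.001, 0, 0, 0, 0, 0], [0.001, 0, 0, 0, 0, 0, 0], [0, 0, 0, 0, 0, 0, 0], [0, 0, 0, 0, 0, 0, 0.03], [0, 0, 0, 0, 0, 0, 0.05], [0, 0, 0, 0, 0, 0, 0.065], [0, 0, 0, 0, 0, 0, 0.065], [0, 0, 0, 0, 0, 0, 0.065]],
])

```text
t: 21.47
tool_pos: [0.6229, -0.2055, 0.0339]
tool_rot: [1.359, 1.098, -1.351]
contact_force: [0.6, -0.1, -0.5]
opening: 0.0647
```

>>> arm_command([
  [[-0.008, 0, 0, 0, 0, 0, 0.065], [-0.015, 0, 0, 0, 0, 0, 0.065], [-0.025, 0, 0, 0, 0, 0, 0.065], [-0.03, 0, 0, 0, 0, 0, 0.065], [-0.03, 0, 0, 0, 0, 0, 0.065], [-0.03, 0, 0, 0, 0, 0, 0.065], [-0.02, 0, 0, 0, 0, 0, 0.065], [0, 0, 0, 0, 0, 0, 0.065], [0, 0, 0, 0, 0, 0, 0.065]],
])

```text
t: 22.22
tool_pos: [0.6211, -0.2047, 0.2078]
tool_rot: [1.359, 1.095, -1.349]
contact_force: [0.3, -1.5, -0.8]
opening: 0.0652
```

Run:
```python
from h import *
st()
im=snap('wrist','w8.png')
for n in ['wrist','top','side']:
  if n!='wrist': get_image(n)
  for t in ['hook_grip','hook_bar','hook_rest','scraper_grip','eye','crucible_a']:
    for d in mark_of(n,t)[:3]: print(n,t,round(d['conf'],2),W(n,d['at']))
```

```text
t 22.2167 [ 0.6211 -0.2047  0.2078] open 0.06519822370661395 F [ 0.2692 -1.5025 -0.8167]
turn fix [-23.0864   0.2952  -0.6892]
bar-eye: fx -0.3720 lat 0.0636 z -0.0893
wrist hook_bar 0.96 [ 0.6795 -0.067   0.0422]
wrist hook_rest 0.91 [ 0.6161 -0.2015 -0.0076]
wrist hook_rest 0.64 [ 0.7736 -0.2646 -0.0046]
wrist scraper_grip 0.85 [ 0.4543 -0.2409  0.0477]
wrist scraper_grip 0.6 [ 0.6182 -0.2049  0.0409]
wrist crucible_a 0.91 [0.5264 0.0052 0.0096]
top hook_grip 0.84 [ 0.3857 -0.7277  0.0082]
top hook_grip 0.47 [ 0.6232 -0.2038  0.0554]
top hook_bar 0.8 [ 0.2797 -0.6141  0.0102]
top hook_bar 0.6 [ 0.6762 -0.0637  0.0458]
top hook_rest 0.82 [ 0.7748 -0.2649 -0.0027]
top hook_rest 0.64 [ 0.6131 -0.2054  0.0008]
top scraper_grip 0.72 [ 0.4599 -0.2417  0.0488]
top eye 0.54 [ 0.4584 -0.24    0.0495]
top crucible_a 0.77 [0.5292 0.0022 0.0172]
top crucible_a 0.52 [0.5418 0.125  0.0132]
top crucible_a 0.49 [0.5765 0.0673 0.0113]
side hook_grip 0.91 [ 0.6184 -0.2041  0.0455]
side hook_grip 0.48 [ 0.3845 -0.7285  0.0046]
side hook_bar 0.58 [ 0.6784 -0.0628  0.0474]
side hook_bar 0.49 [ 0.7702 -0.0604 -0.    ]
side hook_rest 0.97 [ 0.7746 -0.2672  0.002 ]
side hook_rest 0.86 [ 0.6181 -0.2105  0.0015]
side scraper_grip 0.75 [ 0.4606 -0.2384  0.0421]
side crucible_a 0.76 [0.5778 0.0588 0.0099]
```

View pics/w8.png

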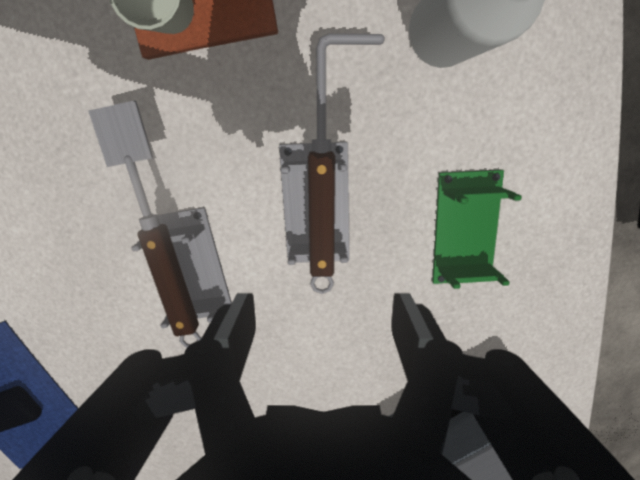

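The rod lies in its own rest between the lips, hook end forward, scraper in place. I'll check the door once more before handing in.

Run:
```python
from h import *
im=get_image('side');im2=get_image('top')
cv2.imwrite('pics/c9.png',np.hstack([cv2.resize(im[200:400,250:450],(400,400)),cv2.resize(im2[180:330,170:320],(400,400),interpolation=cv2.INTER_CUBIC)])[:,:,::-1])
```

```text
(no output)
```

View pics/c9.png

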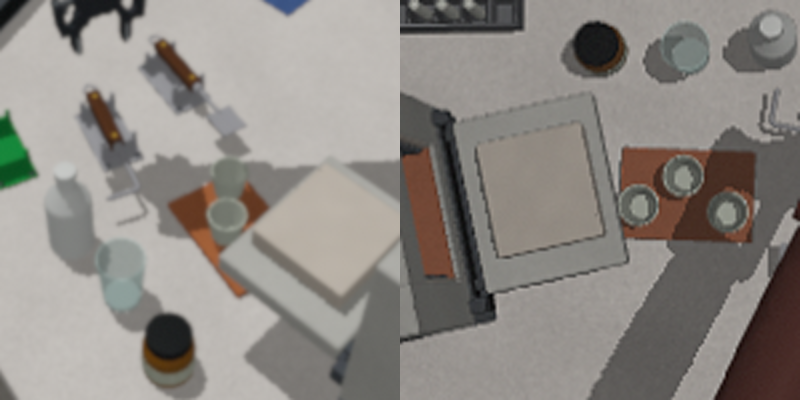

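The door is level: its corners at about (243,215) and (255,278) fit 1.57 rad. The crucibles are upright and in place.

```bash
python3 -c "
from h import *
print(finish_job())"
```

```text
the job is handed in; nothing more can be done
None
```

The furnace door is open and the hook rod is back in its own rest. I handed the job in at about 23 s of the 54 s allowed. The hand-in returned no verdict.

I took the rod from its rest, put its bar sideways through the ring eye and swung the door down at about 0.4 rad/s. At the stop I slid the bar out, backed away and laid the rod back the way it lay.

- **Door:** its front corners in the last top picture sit within about 2 px of where 1.57 rad puts them. That is an image estimate; the joint itself cannot be read. The networks no longer found the eye once the door was down, because the door hides it.
- **Hook rod:** the networks put the handle centre at about (0.62, -0.204, 0.05) m. That is within about 10 mm of the rest, hook end forward as at the start. The wrist picture shows it lying between the lips of both plates.
- **Bystanders:** the scraper, and the three crucibles in the top view, measured within about 5 mm of where they started; one wrist reading of the scraper was about 7 mm off. The beaker, bottle and jar look unmoved in the pictures but were not measured again.
- **Robot:** after release the fingers stood open about 0.2 m above the bench, clear of everything. The force readings I saw stayed within about 3 N.

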